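# Make up a seal-change kit and a ring kit from the bench stock

## Robot

A 6-joint arm with a two-finger parallel gripper is mounted at the origin on the work surface; the furniture and walls round the work are solid. World frame = base frame: x ahead of the robot, y to its left, z up, the work surface at z = 0. Lengths are in m, angles in degrees, forces in N, time in s.
With the tool pointing down it reaches from about 0.325 to 0.875 m from the base axis. Payload 4.4 kg.
Tool frame: the origin (TCP) lies at the very end of the fingers, on their centre line; the grasp point (between the pads) lies 19 mm behind it; z points along the fingers, y is the direction in which the jaws open and shut (so a half turn about z gives the same grasp; the last joint's range is limited). The gripper opens to 85 mm and grips with 20 to 120 N. Pads are 22 mm wide; open, the fingers measure 114 mm over their backs; the gripper's body (76 mm by 85 mm) begins 54 mm behind the grasp point. The pads swing forward as they close: fully open they stand 13 mm farther back than shut.
Start: joints at [-75.716, 11.837, 88.321, -0, 79.842, -8.623], TCP at [0.224, -0.53, 0.209] pointing down, gripper open.
Joint ranges: [-156.59, 156.59], [-49.26, 127.26], [12.9, 141.05], [-63.56, 243.56], [4.71, 150.69], [-161.64, 161.64]. Speed limits (degrees/s): [159.86, 159.86, 180, 180, 180, 180].

## Interface

Orientations are given as [roll, pitch, yaw] about the fixed x, y, z axes, in that order (R = Rz(yaw) Ry(pitch) Rx(roll)).
In Python, from workcell import r gives the robot as it stands.
- The arm moves only by the tool send_rows, never from a script. Its argument "steps" is a list of rows, each a list of 5 numbers: the closure, from 0 (fully open) to 1 (shut), then the shift along the world's x, y, z in mm, then the turn about the world's z in rad. A call has 1 to 8 rows; each row shifts and turns the commanded pose from where the row before left it; what a row does not reach is not made up. A row lasts 1/10 s, in which the tool goes at most 50 mm and 8.59 degrees, less where a joint would pass 70% of its speed; a pose out of reach is approached as far as the arm can. A call with a gripper value outside its range is refused whole. The fingers move at their own pace and stop on an object; "newtons" is the grip in N (left out, the last holds). Time passes only in rows, so rows that do not move let the fingers close. It gives the time, the measured TCP pose, the force and the opening at its end, in the units of the state.
- r.get_state(): the state, without advancing time (a new reading comes with each control period).
- r.grab_frame(name): name is "scene" or "top" or "wrist"; returns the picture (480x640x3 uint8, red, green, blue); there is no depth.
- r.calibration(name): a dict with "fx", "fy", "cx", "cy" (pixels), "xyz" and "rotation" of the camera in the world. Camera axes: x right, y down, z forward; pixel columns grow to the right and rows downward; lengths in m; the calibration is good to about 2 mm. A picture is of the moment at which its call begins: read the wrist's pose just before it. calibration takes no time and is no camera call; for the wrist camera it gives the pose at the moment of the call.
- r.hand_in(): hands the job in, once; it reports no verdict.
The state is a dict: "clock": time; "joint_positions": joint angles; "joint_velocities": joint speeds; "tau": joint torques, N m; "tool_pos": TCP position; "tcp_rot": TCP orientation; "wrist_force": force on the tool from outside, world axes, zero at the start; "moment": the same for the moment, N m; "width": opening from 0.0 (shut) to 1.0 (fully open).
Only numpy, scipy, OpenCV 4.12 (cv2) and the standard library are available. Lean on these libraries where they do the work, as an engineer would, in place of code of your own. Each camera call takes 0.05 s, during which the arm holds its last target. There are 200 camera calls.

## Task

Make up two kits from the loose parts lying behind and beside the kit trays: the larger tray, with the long slot, gets the hooked O-ring pick, the tin of O-rings and one filter cartridge; the smaller tray, with two round recesses only, gets the other cartridge and the blue screw ring. Lay each part flat on the floor of the recess cut for it, cartridges standing upright, the pick lying centred along its slot (either way round) and the smaller round recess of each tray being the cartridge's. Leave the tall blue bottle close behind the left tray and the blue cup standing where they are.

Things in the scene. Friction and masses are not known exactly. Their poses are not given: they have to be found in the camera images.
- kit_large: Larger kit tray, fixed: grey rim, black insert, pale recess floors; 146 (x) by 238 mm (y, with end lips), insert top 16, rim top 18 mm up. Origin: centre of underside, z up; turned up to 0.2 rad. Recesses 6 mm deep (floor z 10 mm): slot for the pick centred at x -45, y 0, 32 mm wide (x), 184 long (y); round, 84 mm diameter, for the tin at x 20, y 50; round, 62 mm diameter, for a cartridge at x 20, y -50 mm.
- kit_small: Smaller kit tray, fixed, same make: 114 mm (x) by 208 mm (y, with end lips), insert top 16 mm, rim top 18 mm up. Origin: centre of underside, z up; turned up to 0.2 rad. Two round recesses 6 mm deep (floor z 10 mm): 80 mm diameter for the screw ring at x 0, y 41 mm; 62 mm diameter for a cartridge at x 0, y -45 mm.
- cartridge_a: Loose cream filter cartridge, a round cup with a black O-ring near its top: 45 mm over the O-ring, 41 mm body where gripped, 72 mm tall, 45 g, standing right way up. Origin at the centre of its underside, z up its axis. The two loose cartridges are alike and may be exchanged; those in the full white tray at the bench's left end are not for this job.
- cartridge_b: Loose cream filter cartridge, a round cup with a black O-ring near its top: 45 mm over the O-ring, 41 mm body where gripped, 72 mm tall, 45 g, standing right way up. Origin at the centre of its underside, z up its axis. The two loose cartridges are alike and may be exchanged; those in the full white tray at the bench's left end are not for this job.
- oring_tin: Low round light-grey open tin with black O-rings in it (they are fixed to it): 68 mm diameter, 22 mm tall, 50 g, standing on the bench. Origin at the centre of its underside, z up. Grip it across its outside.
- screw_ring: Blue moulded screw ring, open through the middle: 64 mm over its rim (62 mm where gripped), 28 mm tall, 14 g, lying flat on the bench. Origin at the centre of its underside, z up. Grip it across its outside, not by one wall. It is the only single low blue ring; it is half as tall as the blue cup.
- pick: Hooked O-ring pick lying flat: 157 mm long along its x; dark blue handle 12 mm wide, 14 mm high, from x -78 to +9 mm, then a thin steel shaft to the hook at x +78 mm; 30 g. Origin under the middle of the whole length, at bench level. Grip it across the handle, best at x -35 mm, where it balances; the thin shaft cannot be gripped.
- bottle: Tall blue filter bottle standing upright alone close behind the left-hand kit tray: 62 mm diameter, 175 mm tall, 62 g, easily knocked over. Not part of any kit: leave it standing. Origin at the centre of its underside.
- cup: Blue stepped cup, 55 mm diameter and 56 mm tall, standing alone on the bench to the right of the kit trays and nearer the robot. Not part of any kit: leave it standing. Origin at the centre of its underside.
There are look-alikes about, which are no part of the job. Leave any pink look-alike of the oring_tin alone.

How it is judged:
By the outcome, as a careful person would: the job done as asked, in the order asked, and still so for the second after the job is handed in, with the robot touching nothing.
It also fails if it takes over 144 s, if anything falls off the work surface, if the arm or the gripper's body presses on something with over 40 N, if the wrist force passes 120 N, or if a joint passes its speed limit or range.

## Working session

There is one attempt and no reset: what is moved stays moved. The work goes in short steps, Python scripts to look and compute and a tool call to move; the robot and the scene stay as the last step left them, time stands still between calls to the robot, and variables do not carry over. Pictures are saved under pics/ and viewed, about 12 in all and at most 16, crops included, and the job is handed in when it is done.

Besides the shell and the picture viewer there is one more tool, called as name(argument=value, ...), one argument or row to a line, values as JSON. send_rows: Moves the arm, as the interface text tells. Its arguments: {"type":"object","properties":{"steps":{"type":"array","items":{"type":"array","items":{"type":"number"}}},"newtons":{"type":"number"}},"required":["steps"]}

```bash
ls; mkdir -p pics; python3 - <<'E'
from workcell import r
import cv2
for n in ("scene","top"):
    im=r.grab_frame(n); cv2.imwrite(f"pics/{n}0.png",im[:,:,::-1]); c=r.calibration(n); print(n,c)
print(r.get_state())
print(r.calibration("wrist"))
E
```

```text
pics
scene {'fx': 552.4215106395355, 'fy': 552.4215106395355, 'cx': 320.17780916598036, 'cy': 240.91106470054652, 'xyz': array([-0.05563288,  0.9088573 ,  0.72855823]), 'rotation': array([-122.17526175,    0.29296708, -148.23919038])}
top {'fx': 483.29380467282414, 'fy': 483.29380467282414, 'cx': 321.0801914468478, 'cy': 239.2909790543247, 'xyz': array([ 0.31416354, -0.00412244,  1.25141112]), 'rotation': array([-1.71838792e+02, -1.17096139e-01, -9.14811215e+01])}
{'clock': 0.1, 'joint_positions': array([-7.57158709e+01,  1.18824973e+01,  8.83986361e+01, -5.18604882e-04,
        7.98424275e+01, -8.62571708e+00]), 'joint_velocities': array([ 0.16083937, -0.07710232, -0.26121293,  0.03234967,  0.03616799,
        0.05936021]), 'tau': array([ 1.19573770e-04, -3.84091115e+01, -2.92547536e+01, -1.90634805e-04,
        4.83987111e-03,  7.93635110e-06]), 'tool_pos': array([ 0.22361133, -0.52892187,  0.20819417]), 'tcp_rot': array([-1.79877760e+02, -1.80270325e-02,  2.29099190e+01]), 'wrist_force': array([ 0.66439944, -0.41655815,  0.36796651]), 'moment': array([-0.07465123, -0.00687178, -0.03473612]), 'width': 0.997937508087655}
{'fx': 373.27666056578727, 'fy': 373.27666056578727, 'cx': 315.26907303240955, 'cy': 231.7012556308642, 'xyz': array([ 0.29471   , -0.49970299,  0.37177713]), 'rotation': array([ 1.62446650e+02,  1.50621891e-01, -6.71764634e+01])}
```

View pics/top0.png

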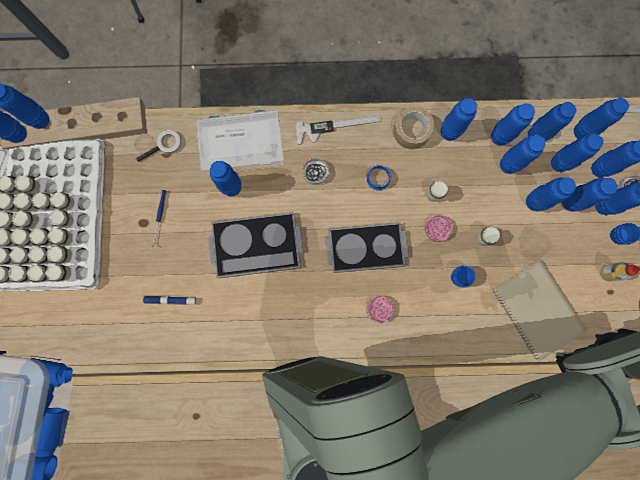

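View pics/scene0.png

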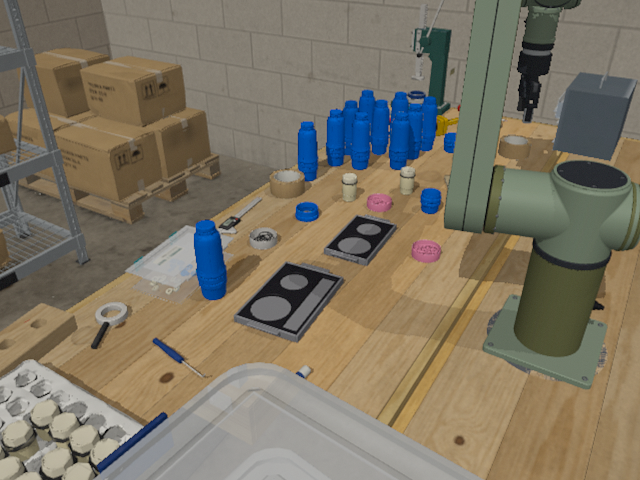

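Top view: large tray (255,245), small tray (368,247), bottle (225,178), cup (463,276).

What could be confused:
- **Pick:** (160,218), against the pen at (170,300) and the magnifier at (160,145).
- **Tin:** grey at (316,172), against the pink ones at (440,228) and (381,308).
- **Ring:** low blue at (378,178), against the cup at (463,276).
- **Cartridges:** (438,190) and (490,236), against those in the white tray.

The scene view agrees.

```bash
cat > h.py <<'E'
import numpy as np, cv2
from scipy.spatial.transform import Rotation as R
def rays(c,px):
    px=np.atleast_2d(np.asarray(px,float))
    d=np.c_[(px[:,0]-c["cx"])/c["fx"],(px[:,1]-c["cy"])/c["fy"],np.ones(len(px))]
    return d@R.from_euler("xyz",c["rotation"],degrees=True).as_matrix().T
def plane(c,px,z):
    d=rays(c,px); o=np.asarray(c["xyz"]); return o+d*((z-o[2])/d[:,2])[:,None]
def proj(c,P):
    p=(np.atleast_2d(P)-c["xyz"])@R.from_euler("xyz",c["rotation"],degrees=True).as_matrix()
    return np.c_[p[:,0]/p[:,2]*c["fx"]+c["cx"],p[:,1]/p[:,2]*c["fy"]+c["cy"]]
def blobs(mask,amin=20):
    cs,_=cv2.findContours(mask.astype(np.uint8),cv2.RETR_EXTERNAL,cv2.CHAIN_APPROX_NONE)
    return [c[:,0,:].astype(float) for c in cs if cv2.contourArea(c)>=amin]
E
python3 - <<'E'
from h import *; from workcell import r
im=cv2.imread("pics/top0.png"); c=r.calibration("top")
hsv=cv2.cvtColor(im,cv2.COLOR_BGR2HSV); H,S,V=cv2.split(hsv)
def rep(name,mask,box,z,amin=30):
    m=np.zeros_like(mask); x0,y0,x1,y1=box; m[y0:y1,x0:x1]=mask[y0:y1,x0:x1]
    for b in blobs(m,amin):
        P=plane(c,b,z)[:,:2]
        (cx,cy),(w,h),a=cv2.minAreaRect((P*1000).astype(np.float32))
        (ex,ey),er=cv2.minEnclosingCircle((P*1000).astype(np.float32))
        ec=cv2.fitEllipse((P*1000).astype(np.float32)) if len(P)>5 else None
        print(name,"px",b.mean(0).round(),"rect",np.round([cx,cy,w,h,a],1),"ell",np.round([*ec[0],*ec[1],ec[2]],1))
grey=(S<40)
rep("Lfloor",(grey&(V>90)),(216,218,296,272),.010,100)
rep("Sfloor",(grey&(V>90)),(335,229,402,267),.010,100)
rep("Linsert",(V<70),(205,205,306,285),.016,300)
rep("Sinsert",(V<70),(325,220,412,275),.016,300)
blue=(H>95)&(H<125)&(S>130)
rep("ring",blue,(355,155,400,200),.020)
rep("bottle",blue,(200,150,250,205),.10)
rep("cup",blue,(440,255,490,295),.03)
rep("pick",blue,(140,180,180,250),.007)
rep("tin",(S<60),(295,150,335,195),.015)
rep("cartA",(S<70)&(V>130),(420,172,460,208),.072)
rep("cartB",(S<70)&(V>130),(470,218,510,255),.072)
crop=cv2.resize(im[140:290,140:520],None,fx=2.1,fy=2.1,interpolation=cv2.INTER_CUBIC); cv2.imwrite("pics/crop0.png",crop)
E
```

```text
Lfloor px [258. 262.] rect [437.8 153.8  31.4 181.7   5.5] ell [437.7 154.7  31.1 260.2   5.6]
Lfloor px [274. 235.] rect [506.6 110.7  57.2  57.9  89.1] ell [507.4 110.8  57.9  58.3  90.5]
Lfloor px [236. 239.] rect [497.4 209.4  77.9  81.4  89.7] ell [497.6 210.   78.7  80.8  83.1]
Sfloor px [384. 245.] rect [ 471.8 -173.8   57.    60.2   87.6] ell [ 471.8 -173.7   57.5   59.3  114.2]
Sfloor px [351. 248.] rect [466.2 -86.8  75.2  75.6  88.5] ell [466.3 -87.7  75.3  76.5 122.5]
Linsert px [255. 245.] rect [482.5 159.6 135.8 204.7   5.6] ell [482.6 159.5 153.6 247.5   5.6]
Sinsert px [366. 247.] rect [ 468.5 -127.5  103.9  175.1    3.8] ell [ 468.4 -127.1  116.4  211.9    3.7]
ring px [378. 177.] rect [ 650.6 -166.    60.4   62.3   87.7] ell [ 651.2 -165.7   59.3   64.4   59.3]
bottle px [225. 178.] rect [637.  221.2  97.4  57.5  39.1] ell [637.  220.9  56.6  98.9 124.7]
cup px [463. 276.] rect [ 386.5 -366.1   58.8   50.5   88.5] ell [ 386.3 -367.    51.1   59.    12.7]
pick px [161. 205.] rect [594.3 407.3  10.8  81.6  81.9] ell [589.4 407.9   9.2  90.3  80.5]
tin px [315. 171.] rect [6.738e+02 1.000e-01 6.860e+01 7.070e+01 8.850e+01] ell [674.1  -0.9  68.6  72.   88.8]
cartA px [439. 188.] rect [ 604.8 -308.8   38.8   42.1   43.2] ell [ 604.7 -309.3   39.    41.7   42.5]
cartB px [479. 239.] rect [ 474.8 -399.3   29.6   16.3   20. ] ell [ 474.3 -400.7   16.2   30.6  104.3]
cartB px [491. 234.] rect [ 485.7 -431.    39.5   40.3   85.8] ell [ 485.1 -430.9   38.7   41.5   27.7]
```

View pics/crop0.png

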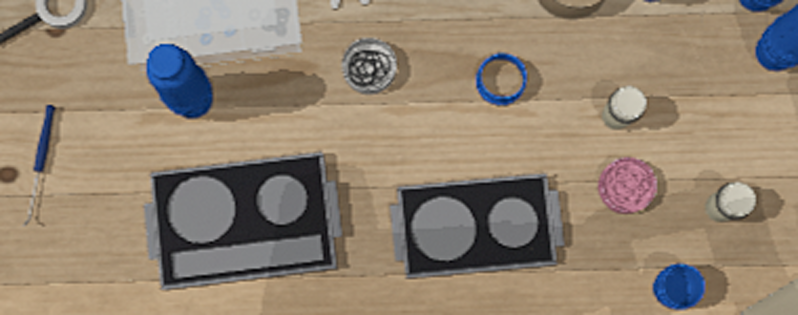

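The crop confirms the choices: pick with its hook end toward the robot, grey tin (370,65), ring (502,78), cartridges (627,103) and (735,200). The recess spacing gives 5.6° yaw for the large tray and 3.7° for the small one. Next I move above the pick for a close look.

send_rows(
  steps=[
    [0, 0, 20, 30, 0],
    [0, 15, 45, 10, -0.08],
    [0, 18, 46, 0, -0.12],
    [0, 18, 46, 0, -0.12],
    [0, 18, 46, 0, -0.12],
    [0, 18, 46, 0, -0.1],
    [0, 18, 46, 0, 0],
    [0, 18, 46, 0, 0],
  ],
)

```text
clock: 0.9
tool_pos: [0.3468, -0.1866, 0.249]
tcp_rot: [-180.0, -0.0, -8.1]
wrist_force: [0.8, 0.4, -0.0]
width: 1.002
```

send_rows(
  steps=[
    [0, 18, 46, 0, 0],
    [0, 18, 46, 0, 0],
    [0, 18, 46, 0, 0],
    [0, 18, 46, 0, 0],
    [0, 18, 46, 0, 0],
    [0, 18, 46, 0, 0],
    [0, 18, 46, 0, 0],
    [0, 18, 46, 0, 0],
  ],
)

```text
clock: 1.7
tool_pos: [0.4908, 0.1814, 0.2488]
tcp_rot: [180.0, 0.0, -8.0]
wrist_force: [0.7, -0.0, 0.3]
width: 1.001
```

send_rows(
  steps=[
    [0, 12, 46, 0, 0],
    [0, 12, 46, 0, 0],
    [0, 12, 46, 0, 0],
    [0, 12, 46, 0, 0],
    [0, 0, 44, 0, 0],
    [0, 0, 0, 0, 0],
  ],
)

```text
clock: 2.3
tool_pos: [0.5372, 0.4124, 0.2472]
tcp_rot: [-179.9, 0.2, -7.7]
wrist_force: [-0.3, -0.6, -0.1]
width: 0.999
```

```bash
python3 - <<'E'
from h import *; from workcell import r
c=r.calibration("wrist"); im=r.grab_frame("wrist")[:,:,::-1].copy(); cv2.imwrite("pics/w1.png",im)
print(c["xyz"],r.get_state()["tool_pos"])
H,S,V=cv2.split(cv2.cvtColor(im,cv2.COLOR_BGR2HSV))
for b in blobs((H>95)&(H<130)&(S>100),150):
    P=(plane(c,b,.007)[:,:2]*1000).astype(np.float32); q=cv2.minAreaRect(P)
    print(b.mean(0).round(),np.round([*q[0],*q[1],q[2]],1)); print(cv2.boxPoints(q).round(1).tolist())
E
```

```text
[0.61399295 0.40155057 0.41053071] [0.53760549 0.40961772 0.24742006]
[312. 132.] [594.7 407.9  10.1  85.2  79.6]
[[551.9000244140625, 410.70001220703125], [635.7000122070312, 395.29998779296875], [637.5, 405.20001220703125], [553.7000122070312, 420.6000061035156]]
[556.  41.] [648.5 165.2  74.5 168.3   3.9]
[[605.5999755859375, 246.60000610351562], [617.0999755859375, 78.5999984741211], [691.5, 83.80000305175781], [679.9000244140625, 251.6999969482422]]
```

View pics/w1.png

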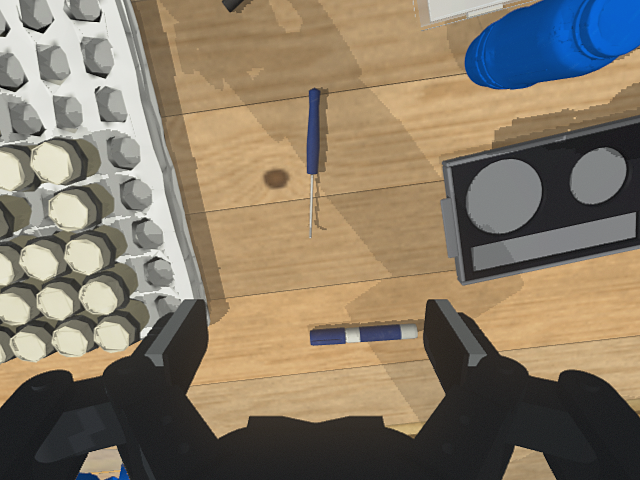

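Wrist view: pick handle at (313,132), shaft running down to the hook at (310,237), pen at (363,335) avoided. The handle centre comes out at (594.7, 407.9), within 1 mm of the top camera, with its axis at 169.6°.

send_rows(
  newtons=40,
  steps=[
    [0, 30, -2, 0, -0.047],
    [0, 27, 0, -20, 0],
    [0, 0, 0, -50, 0],
    [0, 0, 0, -50, 0],
    [0, 0, 0, -50, 0],
    [0, 0, 0, -30, 0],
    [0, 0, 0, -20, 0],
    [0, 0, 0, 0, 0],
  ],
)

```text
clock: 3.15
tool_pos: [0.5923, 0.4017, 0.024]
tcp_rot: [179.6, 0.5, -10.8]
wrist_force: [-0.3, -0.0, 0.0]
width: 1.002
```

```bash
python3 - <<'E'
from workcell import r
r.grab_frame("wrist");s=r.get_state(); print(s["tool_pos"],s["tcp_rot"],s["wrist_force"])
E
```

```text
[0.5941868  0.40305858 0.02697952] [179.79445639   0.23089165 -10.79599744] [ 0.02714232 -0.35976196  0.90033253]
```

send_rows(
  steps=[
    [0, 0, 4, 0, 0.007],
    [0, 0, 0, -10, 0],
    [0, 0, 0, 0, 0],
  ],
)

```text
clock: 3.5
tool_pos: [0.5959, 0.4095, 0.0197]
tcp_rot: [-180.0, -0.0, -10.3]
wrist_force: [-0.1, -0.4, -0.8]
width: 1.001
```

```bash
python3 - <<'E'
from workcell import r
s=r.get_state(); print(s["tool_pos"],s["tcp_rot"])
c=r.calibration("wrist"); import cv2; cv2.imwrite("pics/w2.png",r.grab_frame("wrist")[:,:,::-1]); 
s=r.get_state(); print(s["tool_pos"],s["tcp_rot"],s["wrist_force"])
E
```

```text
[0.59589425 0.40948559 0.01966541] [-1.79984351e+02 -2.77024787e-02 -1.03122664e+01]
[0.59573875 0.40936534 0.0196001 ] [ 1.79999439e+02 -8.54601819e-03 -1.03120863e+01] [-0.32018366  0.90101101 -0.40630688]
```

View pics/w2.png

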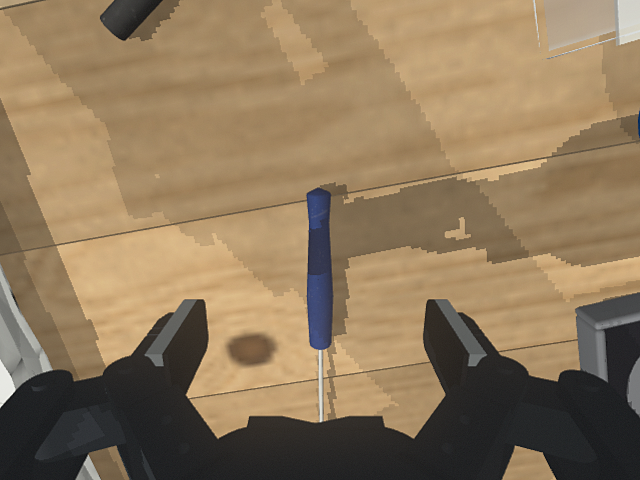

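The handle lies midway between the fingers at (319,270). I'll go down and close.

send_rows(
  newtons=40,
  steps=[
    [0.3, -1, -1, -13, 0],
    [0.6, 0, 0, 0, 0],
    [1, 0, 0, 0, 0],
    [1, 0, 0, 0, 0],
    [1, 0, 0, 0, 0],
    [1, 0, 0, 0, 0],
    [1, 0, 0, 0, 0],
  ],
)

```text
clock: 4.25
tool_pos: [0.595, 0.4085, 0.0066]
tcp_rot: [-180.0, -0.0, -10.3]
wrist_force: [0.5, -0.0, -0.6]
width: 0.003
```

```bash
python3 - <<'E'
from workcell import r
import cv2; cv2.imwrite("pics/w3.png",r.grab_frame("wrist")[:,:,::-1]); 
E
```

```text
(no output)
```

View pics/w3.png

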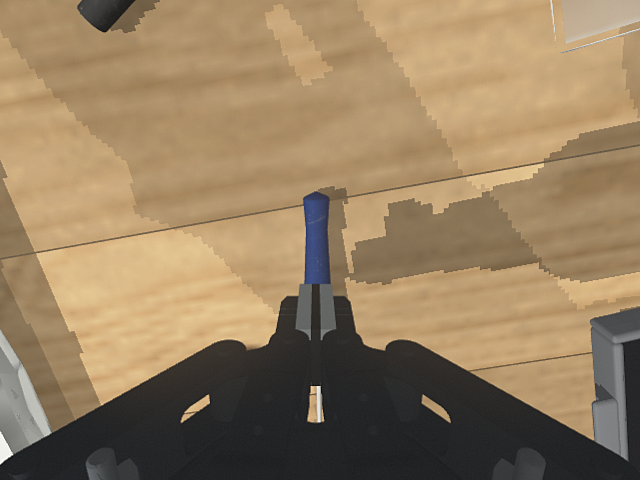

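send_rows(
  steps=[
    [1, 0, 0, 15, 0],
    [1, 0, 0, 15, 0],
    [1, 0, 0, 0, 0],
    [1, 0, 0, 0, 0],
  ],
)

```text
clock: 4.7
tool_pos: [0.596, 0.409, 0.0384]
tcp_rot: [-179.9, -0.2, -10.3]
wrist_force: [-1.1, 0.1, -0.2]
width: 0.003
```

```bash
python3 - <<'E'
from h import *; from workcell import r
c=r.calibration("wrist"); im=r.grab_frame("wrist")[:,:,::-1].copy(); cv2.imwrite("pics/w4.png",im)
print(r.get_state()["tool_pos"],r.get_state()["width"])
for i in (cv2.imread("pics/w3.png"),im):
  H,S,V=cv2.split(cv2.cvtColor(i,cv2.COLOR_BGR2HSV))
  for b in blobs((H>95)&(H<130)&(S>100),150): print(b.min(0),b.max(0))
E
```

```text
[0.59514079 0.4085263  0.03715053] -0.001910647579834986
[303. 194.] [325. 283.]
[307. 182.] [325. 283.]
[608.  70.] [639. 162.]
```

send_rows(
  steps=[
    [0.5, 0, 0, 0, 0],
    [0.3, 0, 0, 0, 0],
    [0.3, 0, 0, 0, 0],
    [0.3, 0, 0, 0, 0],
  ],
)

```text
clock: 5.15
tool_pos: [0.5945, 0.4082, 0.0358]
tcp_rot: [180.0, 0.0, -10.3]
wrist_force: [-0.7, -0.0, 0.6]
width: 0.676
```

```bash
python3 - <<'E'
from h import *; from workcell import r
c=r.calibration("wrist"); im=r.grab_frame("wrist")[:,:,::-1].copy(); cv2.imwrite("pics/w5.png",im)
print(r.get_state()["tool_pos"],r.get_state()["width"])
H,S,V=cv2.split(cv2.cvtColor(im,cv2.COLOR_BGR2HSV))
for b in blobs((H>95)&(H<130)&(S>100),150):
    for z in (.007,.014):
        P=(plane(c,b,z)[:,:2]*1000).astype(np.float32); q=cv2.minAreaRect(P); print(z,np.round([*q[0],*q[1],q[2]],1))
w2=cv2.imread("pics/w3.png"); cv2.imwrite("pics/w5b.png",np.hstack([im[150:470,200:440],w2[150:470,200:440]]))
E
```

```text
[0.59463454 0.40827914 0.03593127] 0.6961307652629216
0.007 [594.  409.1  10.2  87.9  81.1]
0.014 [596.8 408.6   9.9  84.7  81.1]
0.007 [640.3 244.5  44.1  14.    4.3]
0.014 [641.4 249.9  42.5  13.4   4.3]
```

View pics/w5b.png

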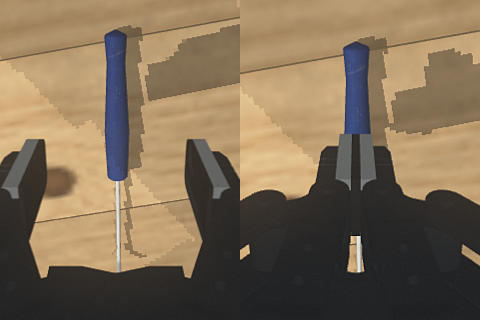

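The crop shows the fingers shut above the handle and the pick unmoved. So the shut tips stood higher than 14 mm with the TCP at 6.6 mm, meaning the tips end well short of the TCP. By the image geometry that gap is about 15–20 mm. I'll go lower in checked steps.

send_rows(
  newtons=30,
  steps=[
    [0.3, 0, -0.5, -20, 0],
    [0.3, 0, 0, -15, 0],
    [0.3, 0, 0, 0, 0],
    [0.7, 0, 0, 0, 0],
    [1, 0, 0, 0, 0],
    [1, 0, 0, 0, 0],
    [1, 0, 0, 0, 0],
    [1, 0, 0, 0, 0],
  ],
)

```text
clock: 6.0
tool_pos: [0.5952, 0.408, 0.0019]
tcp_rot: [-180.0, -0.0, -10.3]
wrist_force: [0.9, -0.5, -0.4]
width: 0.003
```

send_rows(
  newtons=30,
  steps=[
    [0.4, 0, 0, 0, 0],
    [0.4, 0, 0, 0, 0],
    [0.4, 0, 0, -5, 0],
    [0.4, 0, 0, -5, 0],
    [0.8, 0, 0, 0, 0],
    [1, 0, 0, 0, 0],
    [1, 0, 0, 0, 0],
    [1, 0, 0, 0, 0],
  ],
)

```text
clock: 6.8
tool_pos: [0.595, 0.4079, -0.0085]
tcp_rot: [-180.0, -0.0, -10.3]
wrist_force: [0.3, 0.2, -0.1]
width: 0.101
```

Now it touches: the tips end about 19 mm short of the TCP, the same figure as the stated grasp-point offset. I'll reopen and take it 5 mm lower for a full grip.

send_rows(
  newtons=40,
  steps=[
    [0.5, 0, 0, 0, 0],
    [0.5, 0, 0, 0, 0],
    [0.5, 0, 0, -5, 0],
    [0.8, 0, 0, 0, 0],
    [1, 0, 0, 0, 0],
    [1, 0, 0, 0, 0],
    [1, 0, 0, 0, 0],
    [1, 0, 0, 0, 0],
  ],
)

```text
clock: 7.6
tool_pos: [0.5948, 0.4078, -0.0138]
tcp_rot: [180.0, 0.0, -10.3]
wrist_force: [-0.2, -0.2, -1.1]
width: 0.111
```

send_rows(
  steps=[
    [1, 0, 0, 20, 0],
    [1, 0, 0, 30, 0],
    [1, 0, 0, 30, 0],
    [1, 0, 0, 0, 0],
    [1, 0, 0, 0, 0],
  ],
)

```text
clock: 8.1
tool_pos: [0.5962, 0.4086, 0.0692]
tcp_rot: [-179.8, -0.2, -10.3]
wrist_force: [-1.2, 0.9, -0.8]
width: 0.107
```

```bash
python3 - <<'E'
from h import *; from workcell import r
c=r.calibration("wrist"); im=r.grab_frame("wrist")[:,:,::-1].copy(); cv2.imwrite("pics/w6.png",im)
s=r.get_state(); print(s["tool_pos"],s["tcp_rot"],s["width"])
E
```

```text
[0.59481845 0.40782929 0.06705622] [-1.79978421e+02 -2.99379077e-02 -1.03248818e+01] 0.10881998539857644
```

View pics/w6.png

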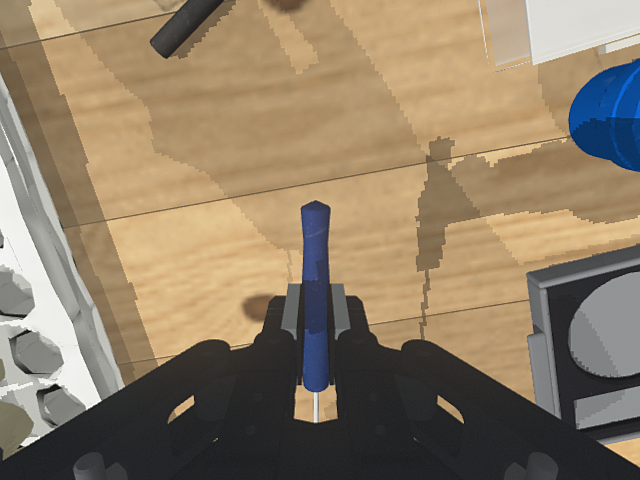

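The pick is held straight by the handle (315,295). I'll carry it to the slot, turning +1.849 rad so the hook points to −y, with the grip target at (434.2, 190.3).

send_rows(
  steps=[
    [1, -12, -17, 0, 0.142],
    [1, -12, -17, 0, 0.142],
    [1, -12, -17, 0, 0.142],
    [1, -12, -17, 0, 0.142],
    [1, -12, -17, 0, 0.142],
    [1, -12, -17, 0, 0.142],
    [1, -12, -17, 0, 0.142],
  ],
)

```text
clock: 8.85
tool_pos: [0.5086, 0.2875, 0.0644]
tcp_rot: [-179.9, 0.2, 47.0]
wrist_force: [0.8, -0.8, 0.2]
width: 0.107
```

send_rows(
  steps=[
    [1, -12, -17, 0, 0.142],
    [1, -12, -17, 0, 0.142],
    [1, -12, -17, 0, 0.142],
    [1, -12, -17, 0, 0.142],
    [1, -12, -17, 0, 0.142],
    [1, -12, -17, 0, 0.142],
    [1, -16, -14, 0, 0.003],
    [1, 0, 0, 0, 0],
  ],
)

```text
clock: 9.65
tool_pos: [0.4187, 0.1712, 0.0643]
tcp_rot: [-179.6, 0.1, 95.5]
wrist_force: [-0.1, 0.2, -0.2]
width: 0.115
```

send_rows(
  steps=[
    [1, 0, 0, -25, 0],
    [1, 0, 0, -20, 0],
    [1, 0, 0, 0, 0],
    [1, 0, 0, 0, 0],
    [1, 0, 0, 0, 0],
  ],
)

```text
clock: 10.15
tool_pos: [0.4238, 0.1732, 0.022]
tcp_rot: [179.9, -0.0, 95.6]
wrist_force: [0.0, -0.3, -0.5]
width: 0.107
```

```bash
python3 - <<'E'
from h import *; from workcell import r
s=r.get_state(); print(s["tool_pos"],s["tcp_rot"],s["width"])
c=r.calibration("wrist"); im=r.grab_frame("wrist")[:,:,::-1].copy(); cv2.imwrite("pics/w7.png",im); print(c)
E
```

```text
[0.4237936  0.17324319 0.02199253] [ 1.79917474e+02 -1.12309801e-02  9.56249410e+01] 0.10718670955715577
{'fx': 373.27666056578727, 'fy': 373.27666056578727, 'cx': 315.26907303240955, 'cy': 231.7012556308642, 'xyz': array([0.41617218, 0.24937267, 0.18554514]), 'rotation': array([ 1.62517459e+02, -1.13662348e-02,  5.54212650e+00])}
```

View pics/w7.png

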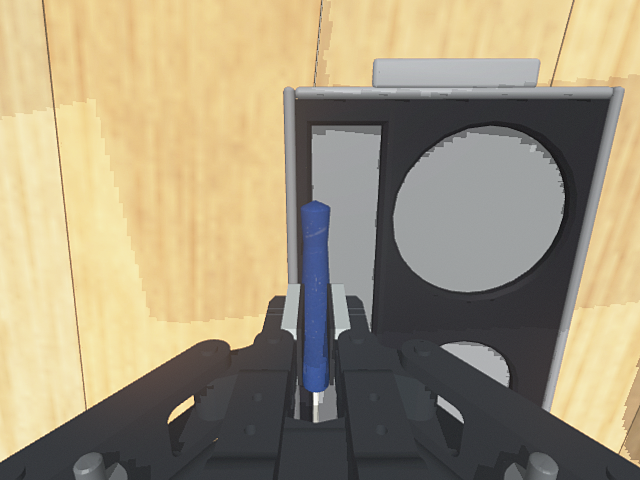

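In this view the slot floor shows at (345,125–335) and the tin recess at (480,210). My last row overshot, so the pick is about 10 mm toward −x and 17 mm toward −y of target. I'll measure the recesses from here too.

```bash
python3 - <<'E'
from h import *
im=cv2.imread("pics/w7.png")
c={'fx':373.27666,'fy':373.27666,'cx':315.26907,'cy':231.70126,'xyz':np.array([0.41617218,0.24937267,0.18554514]),'rotation':[162.517459,-0.0113662,5.5421265]}
H,S,V=cv2.split(cv2.cvtColor(im,cv2.COLOR_BGR2HSV))
m=(S<40)&(V>100); m[:110]=0; m[:,:300]=0; m[320:]=0; m[:,575:]=0
for b in blobs(m,300):
    P=(plane(c,b,.010)[:,:2]*1000).astype(np.float32); e=cv2.fitEllipse(P); q=cv2.minAreaRect(P)
    print(b.min(0),b.max(0),"ell",np.round([*e[0],*e[1]],1),"rect",np.round([*q[0],*q[1],q[2]],1))
# slot insert-edge: row 250 and 130 edges at z .016 (black/grey transitions)
for row in (130,160,190,260):
    g=np.where((S[row]<40)&(V[row]>100))[0]; g=g[(g>296)&(g<388)]
    print(row,g.min(),g.max(),plane(c,[[g.min(),row],[g.max()+1,row]],.010)[:,:2].round(4).tolist())
E
```

```text
[562. 263.] [574. 319.] ell [558.  167.6   4.5  38.4] rect [557.6 174.7   5.   32.1   5.6]
[393. 126.] [564. 291.] ell [499.3 210.6  81.6  82.6] rect [499.2 210.7  82.2  82.4  11.9]
[312. 126.] [380. 319.] ell [436.2 207.6  31.  120.3] rect [435.5 196.4  31.3  98.9   5.6]
130 312 380 [[0.4154, 0.2424], [0.4466, 0.2454]]
160 312 378 [[0.4167, 0.229], [0.4477, 0.232]]
190 312 377 [[0.418, 0.2149], [0.4493, 0.218]]
260 329 373 [[0.4299, 0.1801], [0.4525, 0.1823]]
```

send_rows(
  steps=[
    [1, 11.5, 17, 0, 0],
    [1, 0, 0, 0, 0],
    [1, 0, 0, -12, 0],
    [1, 0, 0, -8, 0],
    [1, 0, 0, 0, 0],
    [1, 0, 0, 0, 0],
    [1, 0, 0, 0, 0],
  ],
)

```text
clock: 10.9
tool_pos: [0.4342, 0.1897, 0.0012]
tcp_rot: [-180.0, 0.0, 95.6]
wrist_force: [0.1, 0.7, -0.2]
width: 0.111
```

send_rows(
  steps=[
    [1, 0, 0, -2, 0],
    [1, 0, 0, 0, 0],
    [1, 0, 0, 0, 0],
  ],
)

```text
clock: 11.2
tool_pos: [0.4344, 0.1898, -0.0006]
tcp_rot: [180.0, -0.0, 95.6]
wrist_force: [0.4, 0.0, -0.1]
width: 0.106
```

send_rows(
  steps=[
    [1, 0.5, 0, -2, 0],
    [1, 0, 0, 0, 0],
    [1, 0, 0, 0, 0],
  ],
)

```text
clock: 11.5
tool_pos: [0.4347, 0.1898, -0.0028]
tcp_rot: [-180.0, 0.0, 95.6]
wrist_force: [0.5, 0.5, -0.6]
width: 0.112
```

send_rows(
  steps=[
    [0.75, 0, 0, 0, 0],
    [0.65, 0, 0, 0, 0],
    [0.65, 0, 0, 0, 0],
    [0.65, 0, 0, 30, 0],
    [0.4, 0, 0, 40, 0],
    [0, 0, 0, 50, 0],
    [0, 0, 0, 0, 0],
    [0, 0, 0, 0, 0],
  ],
)

```text
clock: 12.3
tool_pos: [0.4361, 0.1902, 0.119]
tcp_rot: [179.8, -0.0, 95.6]
wrist_force: [-0.6, 1.1, -1.5]
width: 0.994
```

```bash
python3 - <<'E'
from h import *; from workcell import r
s=r.get_state(); print(s["tool_pos"],s["tcp_rot"],s["width"])
c=r.calibration("wrist"); im=r.grab_frame("wrist")[:,:,::-1].copy(); cv2.imwrite("pics/w8.png",im)
H,S,V=cv2.split(cv2.cvtColor(im,cv2.COLOR_BGR2HSV))
for b in blobs((H>95)&(H<130)&(S>100),150):
    P=(plane(c,b,.017)[:,:2]*1000).astype(np.float32); q=cv2.minAreaRect(P); print("handle",b.min(0),b.max(0),np.round([*q[0],*q[1],q[2]],1))
m=(S<40)&(V>100)
for b in blobs(m,1500):
    P=(plane(c,b,.010)[:,:2]*1000).astype(np.float32); q=cv2.minAreaRect(P); e=cv2.fitEllipse(P)
    print(b.min(0),b.max(0),"ell",np.round([*e[0],*e[1]],1),"rect",np.round([*q[0],*q[1],q[2]],1))
E
```

```text
[0.43614683 0.19019553 0.11895988] [ 1.79764441e+02 -2.98153396e-02  9.56198766e+01] 0.9938693766633805
handle [551. 168.] [639. 271.] [644.2 207.1  62.6  90.7  20.2]
handle [304. 163.] [320. 277.] [433.8 189.8  12.   87.6   5.8]
[357. 288.] [424. 350.] ell [507.5 110.6  56.3  59.5] rect [505.9 110.7  54.5  58.1   5.7]
[346. 148.] [457. 253.] ell [498.9 209.6  79.1  82.3] rect [499.  209.1  79.2  82.5  88.4]
[293. 145.] [336. 362.] ell [439.3 153.3  34.  244.6] rect [439.2 154.7  31.7 182.4   5.6]
[275. 104.] [485. 393.] ell [485.  158.3 168.2 263.9] rect [497.1 157.9 172.9 242.7   5.7]
```

View pics/w8.png

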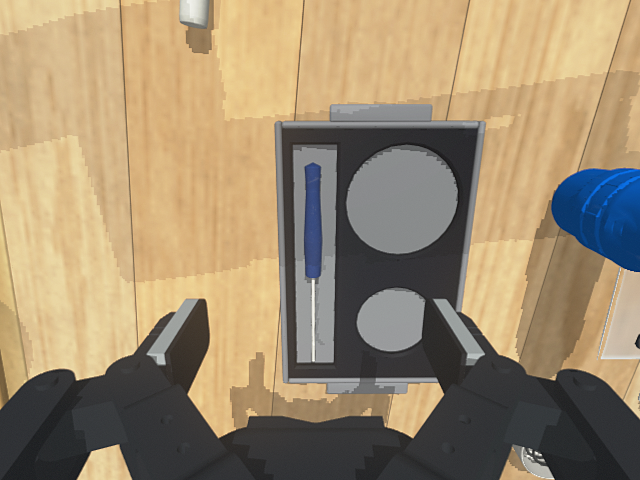

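The pick lies flat in its slot: handle (313,220), hook end (313,360), within about 2 mm of centred. Next is the tin.

send_rows(
  steps=[
    [0, 10, -45, 0, 0],
    [0, 25, -40, 0, 0],
    [0, 33, -35, 0, 0],
    [0, 40, -30, 0, 0],
    [0, 40, -20, 0, 0],
    [0, 40, -15, 0, 0],
    [0, 40, -3, 0, 0],
    [0, 10, 0, 0, 0],
  ],
)

```text
clock: 13.15
tool_pos: [0.6744, 0.0005, 0.1137]
tcp_rot: [-179.8, -0.0, 95.5]
wrist_force: [0.6, 0.1, 1.6]
width: 0.998
```

send_rows(
  steps=[
    [0, 0, 0, -20, 0],
    [0, 0, 0, 0, 0],
    [0, 0, 0, 0, 0],
  ],
)

```text
clock: 13.45
tool_pos: [0.6702, 0.0024, 0.0947]
tcp_rot: [-179.7, -0.1, 95.6]
wrist_force: [0.8, -0.4, 0.1]
width: 1.002
```

```bash
python3 - <<'E'
from h import *; from workcell import r
s=r.get_state(); print(s["tool_pos"],s["tcp_rot"],s["width"])
c=r.calibration("wrist"); im=r.grab_frame("wrist")[:,:,::-1].copy(); cv2.imwrite("pics/w9.png",im)
H,S,V=cv2.split(cv2.cvtColor(im,cv2.COLOR_BGR2HSV))
print(proj(c,[[.674,0,.022],[.674,.034,.022],[.674,.034,0]]).round())
m=(S<50); m[285:]=0; m=cv2.morphologyEx(m.astype(np.uint8),cv2.MORPH_CLOSE,np.ones((5,5)))
for b in blobs(m,1500):
    for z in (.0,.022):
        P=(plane(c,b,z)[:,:2]*1000).astype(np.float32); e=cv2.fitEllipse(P);
        print(z,b.min(0),b.max(0),"ell",np.round([*e[0],*e[1]],1),P.min(0),P.max(0))
E
```

```text
[0.67019568 0.00243972 0.09469633] [-1.79673283e+02 -7.49104666e-02  9.56370072e+01] 1.0022279209488327
[[322. 239.]
 [327. 189.]
 [326. 183.]]
0.0 [  0. 240.] [115. 284.] ell [473.6 -47.7  37.4 105. ] [434.2817  -67.83118] [522.2319   -28.327118]
0.022 [  0. 240.] [115. 284.] ell [489.8 -37.   34.2  96.1] [453.82492 -55.36831] [534.28467  -19.228674]
0.0 [275. 184.] [375. 284.] ell [677.3  -6.   72.8  77. ] [640.8222   -43.977097] [714.33246   33.297867]
0.022 [275. 184.] [375. 284.] ell [676.2   1.2  66.6  70.4] [642.7751   -33.545795] [710.0247    37.147926]
0.0 [441. 178.] [537. 284.] ell [793.5  12.2  60.9  88.3] [756.36444 -32.31552] [821.83875   50.262245]
0.022 [441. 178.] [537. 284.] ell [782.4  17.8  55.7  80.7] [748.477    -22.877398] [808.37506   52.667503]
0.0 [371.   0.] [639. 284.] ell [801.6  72.8 157.7 242.9] [690.9853   -24.256283] [916.5791  162.96283]
0.022 [371.   0.] [639. 284.] ell [789.8  73.3 144.3 222.2] [688.66595  -15.504538] [895.04675 155.76976]
0.0 [0. 0.] [170. 149.] ell [507.4  86.3  94.8 131.6] [450.07217   35.216972] [566.1487  135.23573]
0.022 [0. 0.] [170. 149.] ell [520.7  85.6  86.7 120.4] [468.27057   38.903587] [574.46124 130.4041 ]
```

View pics/w9.png

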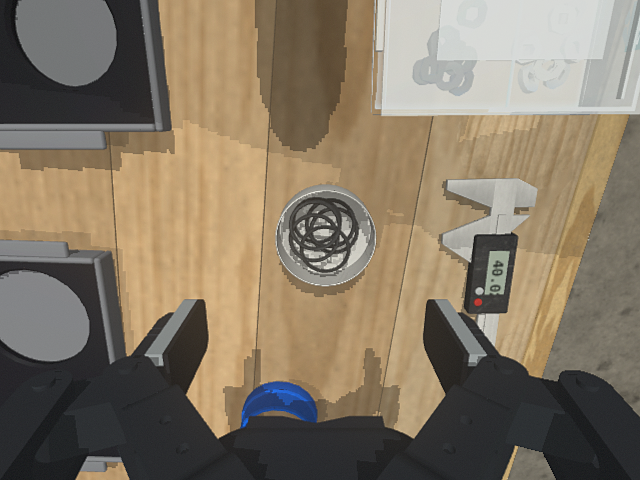

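The tin is centred at (326,236) between the fingers, with the caliper clear to the right. Wrist and top views agree on (675.5, −0.5) within 2 mm.

send_rows(
  steps=[
    [0, 4, -2.5, -40, 0],
    [0, 0, 0, -40, 0],
    [0, 0, 0, -15, 0],
    [0, 0, 0, 0, 0],
    [0, 0, 0, 0, 0],
    [0, 0, 0, 0, 0],
  ],
)

```text
clock: 14.1
tool_pos: [0.6792, -0.0009, 0.0054]
tcp_rot: [179.7, 0.1, 95.6]
wrist_force: [0.1, 0.9, 0.3]
width: 1.001
```

send_rows(
  steps=[
    [0, -2, 0, -8, 0],
    [0, 0, 0, -6, 0],
    [0, 0, 0, 0, 0],
    [0, 0, 0, 0, 0],
  ],
)

```text
clock: 14.5
tool_pos: [0.6744, -0.0006, -0.0121]
tcp_rot: [-180.0, -0.0, 95.6]
wrist_force: [-0.4, -1.0, -0.7]
width: 0.997
```

send_rows(
  newtons=30,
  steps=[
    [0, 1, 0, -5, 0],
    [0, 0, 0, 0, 0],
    [0.1, 0, 0, 0, 0],
    [0.2, 0, 0, 0, 0],
    [0.4, 0, 0, 0, 0],
    [0.6, 0, 0, 0, 0],
    [0.6, 0, 0, 0, 0],
    [0.6, 0, 0, 0, 0],
  ],
)

```text
clock: 15.3
tool_pos: [0.6763, -0.0007, -0.0162]
tcp_rot: [179.9, 0.0, 95.6]
wrist_force: [0.4, -0.2, 2.6]
width: 0.777
```

send_rows(
  steps=[
    [0.6, 0, 0, 10, 0],
    [0.6, 0, 0, 30, 0],
    [0.6, 0, 0, 40, 0],
    [0.6, -40, 0, 0, 0],
    [0.6, -45, 10, 0, 0],
    [0.6, -45, 15, 0, 0],
    [0.6, -35, 30, 0, 0],
    [0.6, -13, 40, 0, 0],
  ],
)

```text
clock: 16.1
tool_pos: [0.4929, 0.0941, 0.0625]
tcp_rot: [-179.7, -0.0, 95.5]
wrist_force: [0.1, -0.0, -0.3]
width: 0.777
```

send_rows(
  steps=[
    [0.6, 0, 40, 0, 0],
    [0.6, 0, 40, 0, 0],
    [0.6, 0, 30, 0, 0],
    [0.6, 0, 6, 0, 0],
    [0.6, 0, 0, -20, 0],
    [0.6, 0, 0, -20, 0],
    [0.6, 0, 0, 0, 0],
    [0.6, 0, 0, 0, 0],
  ],
)

```text
clock: 16.9
tool_pos: [0.4974, 0.2096, 0.0232]
tcp_rot: [-179.9, 0.0, 95.6]
wrist_force: [0.5, -0.7, -0.7]
width: 0.778
```

```bash
python3 - <<'E'
from h import *; from workcell import r
im=r.grab_frame("wrist")[:,:,::-1].copy(); cv2.imwrite("pics/w10.png",im)
s=r.get_state(); print(s["tool_pos"],s["tcp_rot"],s["width"])
E
```

```text
[0.49828541 0.20992318 0.02395536] [1.79964453e+02 4.38984365e-03 9.55811988e+01] 0.7731539167515974
```

View pics/w10.png

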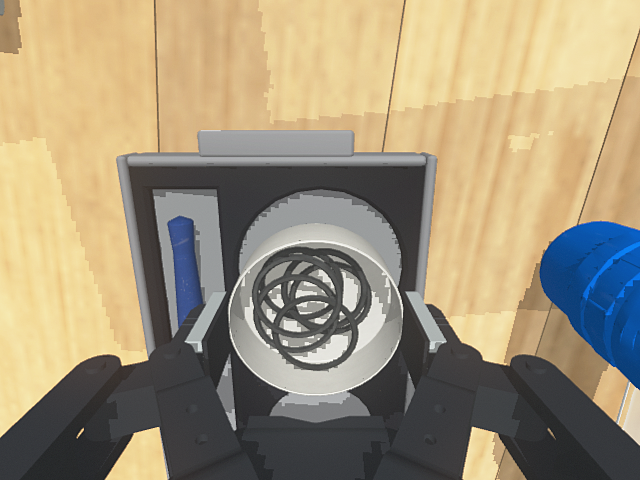

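The tin is held level over its recess (320,260) and the pick is undisturbed. Lowering.

send_rows(
  steps=[
    [0.6, 0, 0.5, -15, 0],
    [0.6, 0, 0, -8, 0],
    [0.6, 0, 0, -4, 0],
    [0.6, 0, 0, 0, 0],
    [0.6, 0, 0, 0, 0],
    [0.6, 0, 0, 0, 0],
  ],
)

```text
clock: 17.55
tool_pos: [0.4982, 0.211, -0.0034]
tcp_rot: [180.0, -0.0, 95.6]
wrist_force: [-0.1, 0.7, -0.3]
width: 0.782
```

send_rows(
  steps=[
    [0.6, 0, 0, -2, 0],
    [0.6, 0, 0, 0, 0],
    [0.6, 0, 0, 0, 0],
  ],
)

```text
clock: 17.85
tool_pos: [0.4978, 0.2109, -0.0056]
tcp_rot: [180.0, -0.0, 95.6]
wrist_force: [0.4, -0.5, -0.5]
width: 0.78
```

send_rows(
  steps=[
    [0.17, 0, 0, 0, 0],
    [0.12, 0, 0, 0, 0],
    [0.12, 0, 0, 0, 0],
    [0.12, 0, 0, 20, 0],
    [0, 0, 0, 40, 0],
    [0, 0, 0, 40, 0],
    [0, 0, 0, 0, 0],
  ],
)

```text
clock: 18.55
tool_pos: [0.5032, 0.2123, 0.101]
tcp_rot: [179.2, -0.1, 95.6]
wrist_force: [1.3, -0.0, -0.6]
width: 1.003
```

send_rows(
  steps=[
    [0, 0, -30, 10, 0],
    [0, 10, -45, 10, 0],
    [0, 10, -48, 0, 0],
    [0, 10, -48, 0, 0],
    [0, 10, -48, 0, 0],
    [0, 10, -48, 0, 0],
    [0, 10, -48, 0, 0],
    [0, 10, -48, 0, 0],
  ],
)

```text
clock: 19.35
tool_pos: [0.5676, -0.154, 0.1138]
tcp_rot: [-180.0, -0.0, 95.6]
wrist_force: [1.2, 0.6, 0.1]
width: 1.004
```

send_rows(
  steps=[
    [0, 10, -48, 0, 0],
    [0, 10, -48, 0, 0],
    [0, 10, -40, 0, 0],
    [0, 5, -22, 0, 0],
    [0, 0, 0, 0, 0],
    [0, 0, 0, 0, 0],
    [0, 0, 0, 0, 0],
  ],
)

```text
clock: 20.05
tool_pos: [0.6023, -0.3085, 0.1136]
tcp_rot: [-179.9, -0.1, 95.7]
wrist_force: [0.5, 1.0, 0.0]
width: 0.999
```

```bash
python3 - <<'E'
from h import *; from workcell import r
s=r.get_state(); print(s["tool_pos"],s["tcp_rot"],s["width"])
c=r.calibration("wrist"); im=r.grab_frame("wrist")[:,:,::-1].copy(); cv2.imwrite("pics/w11.png",im)
print(proj(c,[[.605,-.309,.072],[.605,-.309,0]]).round())
H,S,V=cv2.split(cv2.cvtColor(im,cv2.COLOR_BGR2HSV))
m=(S<70)&(V>130)
for b in blobs(m,800):
    P=(plane(c,b,.072)[:,:2]*1000).astype(np.float32); e=cv2.fitEllipse(P)
    print(b.min(0),b.max(0),"ell",np.round([*e[0],*e[1]],1))
# top camera check of tin and pick while here
c=r.calibration("top"); im=r.grab_frame("top")[:,:,::-1].copy(); cv2.imwrite("pics/top1.png",im)
E
```

```text
[ 0.60233393 -0.30854903  0.1135899 ] [-1.79935455e+02 -8.58615205e-02  9.56741339e+01] 0.998757370075763
[[320. 252.]
 [319. 219.]]
[290. 216.] [357. 283.] ell [ 606.7 -307.9   38.9   42.2]
[550. 133.] [639. 252.] ell [ 757.7 -259.4   53.3   66.4]
[84. 75.] [189.  93.] ell [ 502.5 -226.6    7.8   77.1]
[86.  0.] [180.  47.] ell [ 503.1 -197.2   22.1   46.9]
```

View pics/w11.png

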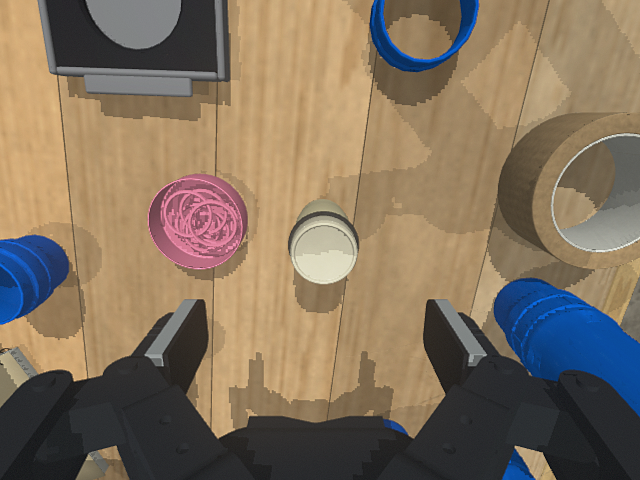

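The wrist view shows the cartridge at (323,250) between the open fingers, with the pink tin (200,220) and the tape (590,190) clear. Both cameras put it near (605.7, −308.5).

send_rows(
  newtons=30,
  steps=[
    [0, 3.5, 0, -30, 0],
    [0, 0, 0, -35, 0],
    [0, 0, 0, -25, 0],
    [0, 0, 0, -8, 0],
    [0, 0, 0, 0, 0],
    [0, 0, 0, 0, 0],
    [0, 0, 0, 0, 0],
  ],
)

```text
clock: 20.85
tool_pos: [0.608, -0.311, 0.0188]
tcp_rot: [179.8, 0.2, 95.6]
wrist_force: [0.7, -0.9, 0.8]
width: 1.002
```

send_rows(
  steps=[
    [0.3, 0, 0, 0, 0],
    [0.4, 0, 0, 0, 0],
    [0.7, 0, 0, 0, 0],
    [0.7, 0, 0, 0, 0],
    [0.7, 0, 0, 0, 0],
    [0.7, 0, 0, 0, 0],
  ],
)

```text
clock: 21.45
tool_pos: [0.6066, -0.3105, 0.0169]
tcp_rot: [180.0, 0.0, 95.6]
wrist_force: [-0.1, -0.0, 3.5]
width: 0.468
```

send_rows(
  steps=[
    [0.7, 0, 0, 15, 0],
    [0.7, 0, 0, 35, 0],
    [0.7, 0, 10, 30, 0],
    [0.7, -10, 30, 0, 0],
    [0.7, -10, 45, 0, 0],
    [0.7, -10, 45, 0, 0],
    [0.7, -10, 45, 0, 0],
    [0.7, -10, 45, 0, 0],
  ],
)

```text
clock: 22.25
tool_pos: [0.5557, -0.0885, 0.0969]
tcp_rot: [180.0, -0.0, 95.6]
wrist_force: [-0.2, 0.6, 0.4]
width: 0.464
```

send_rows(
  steps=[
    [0.7, -10, 45, 0, 0],
    [0.7, -10, 45, 0, 0],
    [0.7, -10, 45, 0, 0],
    [0.7, -10, 40, 0, 0],
    [0.7, -10, 20, 0, 0],
    [0.7, -9, 5.5, 0, 0],
    [0.7, 0, 0, -20, 0],
    [0.7, 0, 0, 0, 0],
  ],
)

```text
clock: 23.05
tool_pos: [0.4949, 0.1097, 0.0746]
tcp_rot: [-179.7, 0.0, 95.6]
wrist_force: [-1.0, -0.3, -0.3]
width: 0.467
```

send_rows(
  steps=[
    [0.7, 0, 0, -20, 0],
    [0.7, 0, 0, 0, 0],
    [0.7, 0, 0, 0, 0],
    [0.7, 0, 0, 0, 0],
  ],
)

```text
clock: 23.45
tool_pos: [0.4982, 0.1099, 0.0573]
tcp_rot: [179.9, 0.0, 95.6]
wrist_force: [0.2, 0.8, 0.6]
width: 0.464
```

send_rows(
  steps=[
    [0.7, 9.5, 0, 0, 0],
    [0.7, 0, 0, -15, 0],
    [0.7, 0, 0, -10, 0],
    [0.7, 0, 0, 0, 0],
    [0.7, 0, 0, 0, 0],
    [0.7, 0, 0, 0, 0],
  ],
)

```text
clock: 24.05
tool_pos: [0.5073, 0.1104, 0.0317]
tcp_rot: [180.0, 0.0, 95.6]
wrist_force: [0.5, -0.3, -0.0]
width: 0.468
```

send_rows(
  steps=[
    [0.7, 0, 0, -4, 0],
    [0.7, 0, 0, 0, 0],
    [0.7, 0, 0, 0, 0],
    [0.7, 0, 0, 0, 0],
  ],
)

```text
clock: 24.45
tool_pos: [0.5068, 0.1104, 0.0274]
tcp_rot: [180.0, 0.0, 95.6]
wrist_force: [0.6, 0.0, 0.3]
width: 0.466
```

send_rows(
  steps=[
    [0.4, 0, 0, -0.5, 0],
    [0.3, 0, 0, 0, 0],
    [0.2, 0, 0, 0, 0],
    [0.1, 0, 0, 20, 0],
    [0, 0, 0, 40, 0],
    [0, 0, 0, 30, 0],
    [0, 0, -30, 0, 0],
    [0, 0, -45, 0, 0],
  ],
)

```text
clock: 25.25
tool_pos: [0.5083, 0.0361, 0.1188]
tcp_rot: [179.7, 0.0, 95.9]
wrist_force: [0.3, -0.3, -0.8]
width: 0.998
```

send_rows(
  steps=[
    [0, -3, -48, 0, 0],
    [0, -3, -48, 0, 0],
    [0, -3, -48, 0, 0],
    [0, -3, -48, 0, 0],
    [0, -3, -48, 0, 0],
    [0, -3, -48, 0, 0],
    [0, -3, -48, 0, 0],
    [0, 0, -48, 0, 0],
  ],
)

```text
clock: 26.05
tool_pos: [0.4851, -0.3506, 0.1168]
tcp_rot: [180.0, -0.0, 95.6]
wrist_force: [0.8, 0.1, -0.8]
width: 1.004
```

send_rows(
  steps=[
    [0, -1, -48, 0, 0],
    [0, 0, -34, 0, 0],
    [0, 0, 0, 0, 0],
    [0, 0, 0, 0, 0],
    [0, 0, 0, 0, 0],
  ],
)

```text
clock: 26.55
tool_pos: [0.4847, -0.4292, 0.1163]
tcp_rot: [-180.0, -0.1, 95.7]
wrist_force: [0.3, 0.6, 0.1]
width: 0.999
```

```bash
python3 - <<'E'
from h import *; from workcell import r
s=r.get_state(); print(s["tool_pos"],s["tcp_rot"],s["width"])
c=r.calibration("wrist"); im=r.grab_frame("wrist")[:,:,::-1].copy(); cv2.imwrite("pics/w12.png",im)
H,S,V=cv2.split(cv2.cvtColor(im,cv2.COLOR_BGR2HSV))
for b in blobs((S<70)&(V>130),800):
    P=(plane(c,b,.072)[:,:2]*1000).astype(np.float32); e=cv2.fitEllipse(P)
    print(b.min(0),b.max(0),"ell",np.round([*e[0],*e[1]],1))
t=r.grab_frame("top")[:,:,::-1].copy(); cv2.imwrite("pics/top2.png",t)
cv2.imwrite("pics/mix2.png",np.vstack([cv2.resize(im,(400,300)),cv2.resize(t[140:290,200:400],(400,300),interpolation=cv2.INTER_CUBIC)]))
E
```

```text
[ 0.48468596 -0.42924352  0.1163303 ] [-1.79966340e+02 -8.74344533e-02  9.56603958e+01] 0.9993671613600607
[187. 334.] [232. 393.] ell [ 423.6 -518.6   23.6   45.4]
[  0. 226.] [196. 389.] ell [ 347.9 -486.9   69.5  144.4]
[286. 216.] [352. 283.] ell [ 486.8 -429.7   38.8   42.4]
```

View pics/mix2.png

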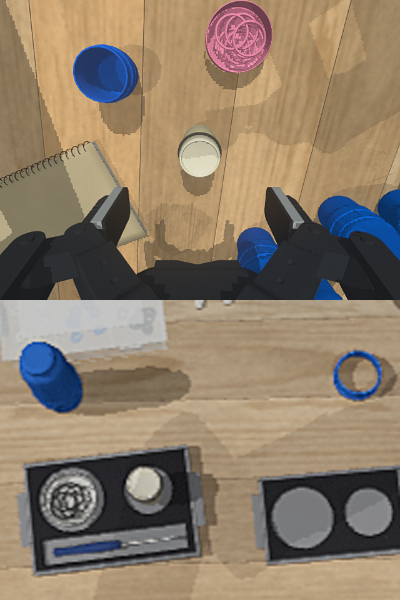

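The top view shows the pick, tin and cartridge seated in the large tray with the bottle still standing. The wrist view shows cartridge B upright at (199,155) and clear of the cup and bottles.

send_rows(
  newtons=30,
  steps=[
    [0, 1.5, -0.5, -30, 0],
    [0, 0, 0, -35, 0],
    [0, 0, 0, -25, 0],
    [0, 0, 0, -8, 0],
    [0, 0, 0, 0, 0],
    [0, 0, 0, 0, 0],
    [0, 0, 0, 0, 0],
  ],
)

```text
clock: 27.35
tool_pos: [0.4877, -0.4324, 0.0212]
tcp_rot: [179.9, 0.2, 95.6]
wrist_force: [-1.2, -0.1, -0.1]
width: 0.999
```

send_rows(
  steps=[
    [0.3, 0, 0, 0, 0],
    [0.4, 0, 0, 0, 0],
    [0.7, 0, 0, 0, 0],
    [0.7, 0, 0, 0, 0],
    [0.7, 0, 0, 0, 0],
    [0.7, 0, 0, 0, 0],
  ],
)

```text
clock: 27.95
tool_pos: [0.4866, -0.4315, 0.0194]
tcp_rot: [180.0, 0.0, 95.6]
wrist_force: [-0.6, 1.2, 4.7]
width: 0.469
```

send_rows(
  steps=[
    [0.7, 0, 0, 15, 0],
    [0.7, 0, 0, 35, 0],
    [0.7, 0, 10, 25, 0],
    [0.7, -2, 40, 0, 0],
    [0.7, -2, 45, 0, 0],
    [0.7, -3, 45, 0, 0],
    [0.7, -3, 45, 0, 0],
    [0.7, -2, 40, 0, 0],
  ],
)

```text
clock: 28.75
tool_pos: [0.4736, -0.204, 0.0942]
tcp_rot: [-180.0, -0.0, 95.6]
wrist_force: [0.6, -0.8, 0.4]
width: 0.461
```

send_rows(
  steps=[
    [0.7, -2, 24, 0, 0],
    [0.7, 0, 8, 0, 0],
    [0.7, 0, 0, -20, 0],
    [0.7, 0, 0, -10, 0],
    [0.7, 0, 0, 0, 0],
    [0.7, 0, 0, 0, 0],
    [0.7, 0, 0, 0, 0],
  ],
)

```text
clock: 29.45
tool_pos: [0.4728, -0.1751, 0.0644]
tcp_rot: [179.9, 0.0, 95.6]
wrist_force: [0.4, 0.2, 0.3]
width: 0.464
```

```bash
python3 - <<'E'
from h import *; from workcell import r
s=r.get_state(); print(s["tool_pos"],s["tcp_rot"],s["width"])
c=r.calibration("wrist"); im=r.grab_frame("wrist")[:,:,::-1].copy(); cv2.imwrite("pics/w13.png",im)
H,S,V=cv2.split(cv2.cvtColor(im,cv2.COLOR_BGR2HSV))
for b in blobs((S<40)&(V>90),800):
    P=(plane(c,b,.010)[:,:2]*1000).astype(np.float32); e=cv2.fitEllipse(P)
    print(b.min(0),b.max(0),"ell",np.round([*e[0],*e[1]],1))
E
```

```text
[ 0.47284726 -0.17509301  0.06435621] [1.79948601e+02 4.10254876e-02 9.55625557e+01] 0.46369616279025955
[259. 278.] [371. 391.] ell [ 478.9 -241.8   75.6   88.1]
[268. 193.] [366. 268.] ell [ 473.3 -168.7   52.1   60. ]
[250.  10.] [394. 164.] ell [468.1 -87.2  78.5  78.6]
[398.   0.] [439. 306.] ell [ 525.9 -115.4    4.3  397.7]
[212.   0.] [233. 307.] ell [ 415.3 -135.2    4.3  373.8]
```

send_rows(
  steps=[
    [0.7, 0, 1, -15, 0],
    [0.7, 0, 0, -12, 0],
    [0.7, 0, 0, -5, 0],
    [0.7, 0, 0, 0, 0],
    [0.7, 0, 0, 0, 0],
    [0.7, 0, 0, -2, 0],
    [0.7, 0, 0, 0, 0],
    [0.7, 0, 0, 0, 0],
  ],
)

```text
clock: 30.3
tool_pos: [0.4725, -0.1733, 0.0301]
tcp_rot: [180.0, 0.0, 95.6]
wrist_force: [-0.3, -0.3, 0.3]
width: 0.467
```

send_rows(
  steps=[
    [0.4, 0, 0, -0.5, 0],
    [0.3, 0, 0, 0, 0],
    [0.2, 0, 0, 0, 0],
    [0.1, 0, 0, 20, 0],
    [0, 0, 0, 40, 0],
    [0, 0, 0, 25, 0],
    [0, 30, 3, 0, 0],
    [0, 45, 4, 0, 0],
  ],
)

```text
clock: 31.1
tool_pos: [0.5475, -0.1667, 0.116]
tcp_rot: [179.9, 0.1, 95.5]
wrist_force: [-0.1, -0.5, -0.3]
width: 1.001
```

send_rows(
  steps=[
    [0, 45, 0, 0, 0],
    [0, 40, 0, 0, 0],
    [0, 18, 0, -10, 0],
    [0, 0, 0, 0, 0],
    [0, 0, 0, 0, 0],
    [0, 0, 0, 0, 0],
    [0, 0, 0, 0, 0],
  ],
)

```text
clock: 31.8
tool_pos: [0.6495, -0.1663, 0.1048]
tcp_rot: [-180.0, 0.0, 95.6]
wrist_force: [0.5, -0.7, 1.7]
width: 0.999
```

```bash
python3 - <<'E'
from h import *; from workcell import r
s=r.get_state(); print(s["tool_pos"],s["tcp_rot"],s["width"])
c=r.calibration("wrist"); im=r.grab_frame("wrist")[:,:,::-1].copy(); cv2.imwrite("pics/w14.png",im)
H,S,V=cv2.split(cv2.cvtColor(im,cv2.COLOR_BGR2HSV))
for b in blobs((H>95)&(H<130)&(S>100),800):
  for z in (0,.028):
    P=(plane(c,b,z)[:,:2]*1000).astype(np.float32); e=cv2.fitEllipse(P)
    print(z,b.min(0),b.max(0),"ell",np.round([*e[0],*e[1]],1),P.min(0).round(1),P.max(0).round(1))
E
```

```text
[ 0.64947695 -0.16631897  0.10481653] [-1.79998489e+02  4.06114503e-03  9.55849828e+01] 0.999353854738037
0 [281. 181.] [367. 272.] ell [ 656.2 -171.3   65.2   71.7] [ 623.6 -207.1] [ 689.1 -135.5]
0.028 [281. 181.] [367. 272.] ell [ 654.8 -162.8   58.4   64.2] [ 625.6 -194.9] [ 684.2 -130.7]
```

send_rows(
  newtons=25,
  steps=[
    [0, 4.5, -1, -35, 0],
    [0, 0, 0, -35, 0],
    [0, 0, 0, -25, 0],
    [0, 0, 0, -13, 0],
    [0, 0, 0, 0, 0],
    [0, 0, 0, 0, 0],
    [0, 0, 0, 0, 0],
    [0, 0, 0, 0, 0],
  ],
)

```text
clock: 32.65
tool_pos: [0.6564, -0.1678, -0.0015]
tcp_rot: [179.8, 0.1, 95.6]
wrist_force: [0.6, -0.4, 0.3]
width: 0.998
```

```bash
python3 - <<'E'
from h import *; from workcell import r
s=r.get_state(); print(s["tool_pos"],s["tcp_rot"],s["width"])
c=r.calibration("wrist"); im=r.grab_frame("wrist")[:,:,::-1].copy(); cv2.imwrite("pics/w15.png",im)
H,S,V=cv2.split(cv2.cvtColor(im,cv2.COLOR_BGR2HSV))
for b in blobs((H>95)&(H<130)&(S>100),800):
  for z in (0,.014,.028):
    P=(plane(c,b,z)[:,:2]*1000).astype(np.float32); print(z,b.min(0),b.max(0),P.min(0).round(1),P.max(0).round(1))
E
```

```text
[ 0.65637662 -0.1677929  -0.00149504] [1.79807830e+02 1.00150283e-01 9.56158457e+01] 0.9981787390627972
0 [243. 216.] [386. 368.] [ 622.1 -215.9] [ 691.6 -135.1]
0.014 [243. 216.] [386. 368.] [ 624.4 -205.1] [ 687.9 -131.4]
0.028 [243. 216.] [386. 368.] [ 626.7 -194.4] [ 684.2 -127.6]
```

send_rows(
  newtons=25,
  steps=[
    [0, 0, 1.5, -8, 0],
    [0, 0, 0, -4, 0],
    [0, 0, 0, 0, 0],
    [0.1, 0, 0, 0, 0],
    [0.2, 0, 0, 0, 0],
    [0.5, 0, 0, 0, 0],
    [0.5, 0, 0, 0, 0],
    [0.5, 0, 0, 0, 0],
  ],
)

```text
clock: 33.5
tool_pos: [0.6552, -0.1658, -0.0153]
tcp_rot: [180.0, 0.0, 95.6]
wrist_force: [-0.6, 0.1, 1.5]
width: 0.711
```

send_rows(
  steps=[
    [0.5, 0, 0, 15, 0],
    [0.5, 0, 0, 35, 0],
    [0.5, 0, 20, 40, 0],
    [0.5, 0, 40, 20, 0],
    [0.5, -40, 18.5, 0, 0],
    [0.5, -45, 0, 0, 0],
    [0.5, -45, 0, 0, 0],
    [0.5, -40, 0, 0, 0],
  ],
)

```text
clock: 34.3
tool_pos: [0.4828, -0.0866, 0.095]
tcp_rot: [180.0, 0.0, 95.7]
wrist_force: [-0.9, -0.3, 0.2]
width: 0.715
```

send_rows(
  steps=[
    [0.5, -18, 0, 0, 0],
    [0.5, 0, 0, -30, 0],
    [0.5, 0, 0, -30, 0],
    [0.5, 0, 0, 0, 0],
    [0.5, 0, 0, 0, 0],
    [0.5, 0, 0, 0, 0],
  ],
)

```text
clock: 34.9
tool_pos: [0.4685, -0.0877, 0.0361]
tcp_rot: [179.8, 0.1, 95.6]
wrist_force: [0.4, -0.5, 0.6]
width: 0.711
```

```bash
python3 - <<'E'
from h import *; from workcell import r
im=r.grab_frame("wrist")[:,:,::-1].copy(); cv2.imwrite("pics/w16.png",im)
s=r.get_state(); print(s["tool_pos"],s["tcp_rot"],s["width"])
E
```

```text
[ 0.4686315  -0.08779357  0.03618379] [1.79810374e+02 9.62482568e-02 9.56269628e+01] 0.7187137866202008
```

View pics/w16.png

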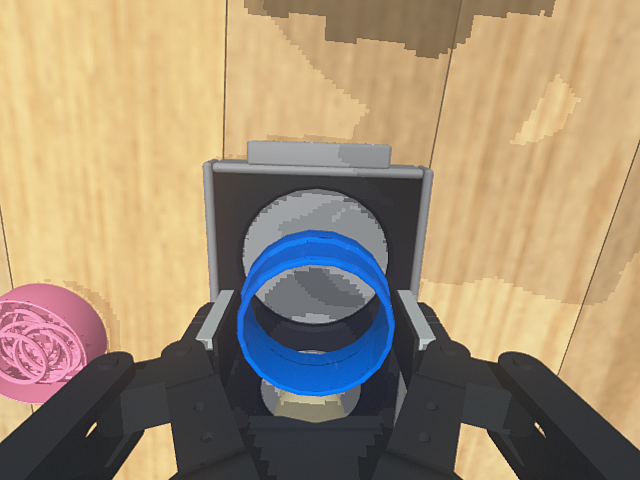

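The ring is held level, aligned with its recess (316,255), and the cartridge stands beyond it. Lowering.

send_rows(
  steps=[
    [0.5, -1, 0, -20, 0],
    [0.5, 0, 0, -12, 0],
    [0.5, 0, 0, -5, 0],
    [0.5, 0, 0, 0, 0],
    [0.5, 0, 0, 0, 0],
    [0.5, 0, 0, -2, 0],
    [0.5, 0, 0, 0, 0],
    [0.5, 0, 0, 0, 0],
  ],
)

```text
clock: 35.75
tool_pos: [0.466, -0.0872, -0.0045]
tcp_rot: [180.0, 0.0, 95.6]
wrist_force: [-0.2, -0.7, -0.5]
width: 0.711
```

Release, rise, and back off toward the robot's right so the final view is clear.

send_rows(
  steps=[
    [0.25, 0.5, 0, -0.5, 0],
    [0.15, 0, 0, 0, 0],
    [0.1, 0, 0, 0, 0],
    [0.1, 0, 0, 15, 0],
    [0, 0, 0, 40, 0],
    [0, 0, 0, 50, 0],
    [0, 0, 0, 40, 0],
    [0, 0, 0, 20, 0],
  ],
)

```text
clock: 36.55
tool_pos: [0.4687, -0.088, 0.1643]
tcp_rot: [179.6, 0.2, 95.6]
wrist_force: [1.0, -0.2, -0.7]
width: 0.997
```

send_rows(
  steps=[
    [0, -10, -40, 20, 0],
    [0, -15, -45, 0, 0],
    [0, -15, -45, 0, 0],
    [0, -15, -45, 0, 0],
    [0, -15, -45, 0, 0],
    [0, -15, -45, 0, 0],
    [0, 0, 0, 0, 0],
    [0, 0, 0, 0, 0],
  ],
)

```text
clock: 37.35
tool_pos: [0.3807, -0.3527, 0.1795]
tcp_rot: [-180.0, -0.1, 95.5]
wrist_force: [0.8, 0.3, 0.6]
width: 0.997
```

```bash
python3 - <<'E'
from h import *; from workcell import r
t=r.grab_frame("top")[:,:,::-1].copy(); s=r.grab_frame("scene")[:,:,::-1].copy()
cv2.imwrite("pics/fin.png",np.vstack([cv2.resize(t[150:300,195:495],(800,400)[:2],interpolation=cv2.INTER_CUBIC)[:,:], np.hstack([cv2.resize(s[170:350,190:470],(311,200)),np.zeros((200,489,3),np.uint8)])]))
c=r.calibration("top"); H,S,V=cv2.split(cv2.cvtColor(t,cv2.COLOR_BGR2HSV))
blue=(H>95)&(H<130)&(S>100)
for n,box,z in (("pick",(216,250,300,280),.017),("ring",(330,225,375,270),.026),("cup",(440,255,490,295),.03),("bottle",(200,150,250,205),.1)):
    m=np.zeros_like(blue); x0,y0,x1,y1=box; m[y0:y1,x0:x1]=blue[y0:y1,x0:x1]
    for b in blobs(m,30):
        q=cv2.minAreaRect((plane(c,b,z)[:,:2]*1000).astype(np.float32)); print(n,np.round([*q[0],*q[1],q[2]],1))
E
```

```text
pick [433.2 190.1  11.   82.7   4.3]
ring [462.9 -87.   61.4  61.8  88.2]
cup [ 392.9 -361.4   35.1   58.4   42.3]
bottle [636.8 221.2  97.8  57.8  39.1]
```

View pics/fin.png

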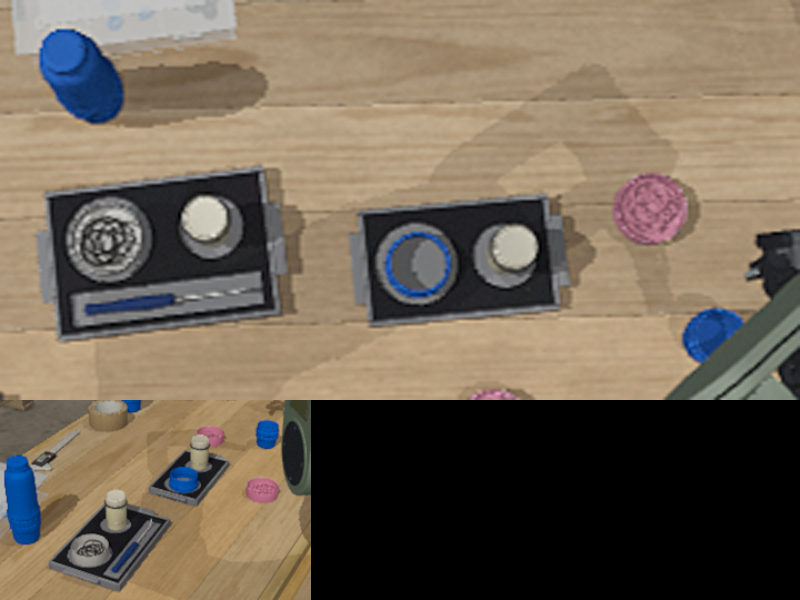

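Final views: the pick is centred in its slot (165,300), the tin (107,240) and ring (418,264) sit inside their recesses, and both cartridges stand upright. The bottle and cup are unmoved (bottle within 1 mm; the cup is partly hidden by the arm from above but stands in the scene view).

```bash
python3 - <<'E'
from workcell import r
s=r.get_state(); print(s["clock"],s["wrist_force"]); print(r.hand_in())
E
```

```text
37.45 [0.43299338 0.33727495 1.01856339]
the job is handed in; nothing more can be done
None
```

Both kits are made up and handed in at 37.5 s, well inside the 144 s limit. I packed the large tray first (pick, tin, cartridge), then the small one (cartridge, screw ring).

**Last checks (top and scene views):**
- **Pick:** it lies along its slot with the hook toward −y, about 2 mm off centre.
- **Tin and ring:** both sit flat inside their recesses. The ring is a few mm off its recess centre by the top camera.
- **Cartridges:** both stand upright in the smaller round recesses.
- **Bottle and cup:** the bottle is where it was, within 1 mm. The cup stands, but the arm partly hid it from above, so its position could only be checked by eye.
- **Arm:** it was clear of everything at hand-in, and no wrist reading exceeded about 5 N.

**What went wrong or disagreed:**
- **First pick grasps:** the first two closed on air. The shut fingertips end about 19 mm short of the reported TCP, so I allowed for that in the later grasps. The pick was not disturbed.
- **Carry overshoot:** I overshot the move to the slot by about 20 mm and corrected it before lowering.
- **Camera disagreement:** the two cameras differed by 1–2 mm on most parts and about 4 mm on the ring before I allowed for its height. I settled the ring's position with a closer look.

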